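# Tip one row of cells into the catch box

## Robot

A 6-joint arm with a two-finger parallel gripper is mounted at the origin on the work surface. World frame = base frame: x ahead of the robot, y to its left, z up, the work surface at z = 0. Lengths are in m, angles in rad, forces in N, time in s.
With the tool pointing down it reaches from about 0.4 to 0.825 m from the base axis. Payload 7 kg.
Tool frame: the origin (TCP) lies on the centre line of the jaws, within the pads' length; the fingertips stand tip_reach ahead of it and the grasp point (between the pads) is the TCP (tip_reach is the distance from the TCP to the fingertips, in m); z points along the fingers, y is the line along which they close (so a half turn about z gives the same grasp; the last joint's range is limited). The gripper opens to 88 mm and grips with 3 to 60 N. Pads are 19 mm wide; open, the fingers measure 130 mm over their backs; the gripper's body (78 mm by 193 mm) begins 47 mm behind the grasp point.
Start: joints at [-0.991, 0.359, 0.012, 0, -1.224, -0.288], TCP at [0.194, -0.646, 0.246] pointing down, gripper open.
Joint ranges: [-3.07, 3.07], [-1.43, 2.12], [-1.02, 1.25], [-3.03, 1.67], [-3.05, -0], [-3.03, 3.03]. Speed limits (rad/s): [2.39, 2.39, 3.01, 3.14, 3.14, 3.14].

## Interface

Orientations are given as [roll, pitch, yaw] about the fixed x, y, z axes, in that order (R = Rz(yaw) Ry(pitch) Rx(roll)).
In Python, from station import get_state, grab_frame, calibration, job_done, find_in, mark_of, tip_reach gives the robot as it stands.
- The arm moves only by the shell command python3 -m handwheel 'ROWS' [OPENING] [FORCE]. ROWS is JSON, a list of rows, each an object with "delta_pos": the shift along the world's x, y, z in units of 30 mm (1.0 is 30 mm), a list of three; "dr": the turn, a rotation vector about the world's x, y, z in degrees, a list of three. In form: [{"delta_pos": [tx, ty, tz], "dr": [rx, ry, rz]}, ...]. A call has 1 to 10 rows; each row shifts and turns the commanded pose from where the row before left it; what a row does not reach is not made up. A row lasts 1/10 s, in which the tool goes at most 50 mm and 8.59 degrees, less where a joint would pass 70% of its speed; a pose out of reach is approached as far as the arm can. A call is refused whole if a number of a shift passes 1 or a number of a turn 8.59, either way. A call with a gripper value outside its range is refused whole. OPENING is the closure, from -1 (fully open) to 1 (shut), set as the call begins (- or left out, the last holds). The fingers move at their own pace and stop on an object; FORCE is the grip in N (left out, the last holds). Time passes only in rows, so rows that do not move let the fingers close. It gives the time, the measured TCP pose, the force, the opening and the grip force at its end, in the units of the state.
- get_state(): the state, without advancing time (a new reading comes with each control period).
- grab_frame(name): name is "scene" or "top"; returns the picture (400x640x3 uint8, red, green, blue); there is no depth.
- calibration(name): a dict with "fx", "fy", "cx", "cy" (pixels), "extrinsics" (4x4, takes a point from world to camera coordinates). Camera axes: x right, y down, z forward; pixel columns grow to the right and rows downward; lengths in m; the calibration is good to about 2 mm. A picture is of the moment at which its call begins. calibration takes no time and is no camera call.
- job_done(): hands the job in; it is judged then, once.
Trained networks look in the newest picture that a camera, given by its name, has taken for a name from the list of things; names that differ only in an ending like _2 or _b are one class to them, and where a whole thing is asked for, a point or a joint stands for the part that bears it (a point fixed in the world has none). Each returns a list of dicts, best first, with "conf" (0 to 1); they miss things now and then, are a little off and sometimes report something else, mostly with a low value. They report only what shows in the picture. A call takes as long as a camera call. They do not tell look-alikes from the thing itself.
- find_in(camera, query): "location" ([column, row] in pixels, amid what is visible of it).
- mark_of(camera, query): "location" ([column, row] in pixels: a listed point, or the origin of a listed thing).
The state is a dict: "t": time; "q": joint angles; "qd": joint speeds; "joint_efforts": joint torques, N m; "eef_pos": TCP position; "ee_rot": TCP orientation; "force": force on the tool from outside, world axes, zero at the start; "moment": the same for the moment, N m; "width": finger opening in m; "gripper_force": force on a finger pad.
Only numpy, scipy, OpenCV 4.12 (cv2) and the standard library are available. Lean on these libraries where they do the work, as an engineer would, in place of code of your own. Each camera call takes 0.05 s, during which the arm holds its last target. There are 200 camera calls.

## Task

Lift the lid off the catch box by its knob and set it down, not drop it, knob up on the grey mat. Then press the paddle to tip the counting tray slowly, just far enough that all three cells of the front row roll over the lip into the box while the two rows behind stay in their places, and let the tray come back level. Do not touch the cells, and leave the other things on the bench where they are.

Things in the scene. Friction and masses are not known exactly. Their poses are not given: they have to be found in the camera images.
- tray (a joint): tilt of the tray, rad: 0 level (at rest on its stop), grows as the lip edge goes down, up to 0.95. A spring and damper bring it back level within 2 s when let go; the paddle needs about 5 to 10 N. Tipped slowly, the front row rolls over its lip at about 0.56 and drops into the catch box; the rows behind hold until about 0.75, less if jerked. Hinge line: along the stand's y, 55 mm over the bench
- stand: dark steel tipping stand, fixed, with the white catch box in front. Origin on the bench below the middle of the tray's hinge line; x from the tray's lip to its back, y along the rows to the paddle's side, z up. Tray: x -20 (lip edge) to +66 mm, y -60 to 60; over the bench: floor 90, side walls 104, back 110, cells 116 mm. Box: x -130 to -30, y -68 to 68 mm
- box_in (a point): centre of the catch box's inner floor, 4 mm above the bench; axes as the stand's. White plastic open box, outside 100 (x) x 136 (y) x 45 mm high, walls 4 mm; fixed to the stand, in front of the tray's lip
- paddle (a point): press point on top of the flat steel paddle, 40 (y) x 80 (x) x 6 mm, joined to the tray's +y side, beside the catch box. At rest: stand x -75, y 110 mm, 90 mm over the bench; plate x -95 to -15, y 90 to 130 mm. Axes turn with the tray. Pressed straight down f mm in front of the hinge line (f is where the finger's hinge-side edge touches) its height at tilt a is 55 + 35/cos(a) - f tan(a) mm
- tray_mid (a point): on the floor of the shallow aluminium tray, below the middle cell of the middle row; x to the tray's back, y to the paddle's side; turns with the tray. Three rows of three cells lie along y: front row at x -29, rear at x +29 mm, cell centres 13 mm over the floor. A lip only 2 mm high is in front of the front row; ribs 4 mm high are in front of the other two
- lid: loose white lid on the catch box: plate 106 (x) x 142 (y) x 4 mm over a 6 mm deep skirt with 2 mm play; 0.10 to 0.20 kg. Origin: centre of the skirt's underside (39 mm over the bench when on the box); plate top 10 mm above it. Black central knob: neck 16 mm across at 10 to 18 mm, round head 26 mm across at 18 to 36 mm. The tray's lip is 60 mm from its axis: open the fingers along the stand's y
- mat: flat grey mat fixed to the bench, 180 x 180 x 3 mm, either left or right of the stand (a grey bin with empty cell holders stands on the other side, 35 mm high). Origin at the centre of its underside, z up
- front1: battery cell of the front row (next to the 2 mm lip), at the paddle's end: blue cylinder 26 mm across, 35 mm long, about 45 g, lying along the row (its own y axis); origin at its centre
- front2: battery cell of the front row (next to the 2 mm lip), in the middle: blue cylinder 26 mm across, 35 mm long, about 45 g, lying along the row (its own y axis); origin at its centre
- front3: battery cell of the front row (next to the 2 mm lip), at the end away from the paddle: blue cylinder 26 mm across, 35 mm long, about 45 g, lying along the row (its own y axis); origin at its centre
- middle1: battery cell of the middle row, at the paddle's end: blue cylinder 26 mm across, 35 mm long, about 45 g, lying along the row (its own y axis); origin at its centre
- middle2: battery cell of the middle row, in the middle: blue cylinder 26 mm across, 35 mm long, about 45 g, lying along the row (its own y axis); origin at its centre
- middle3: battery cell of the middle row, at the end away from the paddle: blue cylinder 26 mm across, 35 mm long, about 45 g, lying along the row (its own y axis); origin at its centre
- rear1: battery cell of the rear row (next to the back wall), at the paddle's end: blue cylinder 26 mm across, 35 mm long, about 45 g, lying along the row (its own y axis); origin at its centre
- rear2: battery cell of the rear row (next to the back wall), in the middle: blue cylinder 26 mm across, 35 mm long, about 45 g, lying along the row (its own y axis); origin at its centre
- rear3: battery cell of the rear row (next to the back wall), at the end away from the paddle: blue cylinder 26 mm across, 35 mm long, about 45 g, lying along the row (its own y axis); origin at its centre
- tape: white tape roll, 60 mm across, 19 mm high, lying flat; bystander, origin at the centre of its underside
- screwdriver: screwdriver lying on the bench, 180 mm long; bystander
- flask: white flask standing on the bench, 54 mm across, 115 mm high; bystander, origin at the centre of its underside
- marker: grey marker pen lying on the bench behind the stand, 14 mm across, 130 mm long; bystander
Things that resemble listed ones, but are neither listed nor needed, are in the scene too. Leave any brown or white look-alike of the middle3 alone. What is shaped like the rear1 but green is not meant.

How it is judged:
By the outcome, as a careful person would: the job done as asked, in the order asked, and still so for the second after the job is handed in, with the robot touching nothing.
It also fails if it takes over 58 s, if anything falls off the work surface, if the arm or the gripper's body presses on something with over 40 N, if the wrist force passes 120 N, or if a joint passes its speed limit or range.

## Working session

There is one attempt and no reset: what is moved stays moved. The work goes in short steps, Python scripts to look and compute and a shell command to move; the robot and the scene stay as the last step left them, time stands still between calls to the robot, and variables do not carry over. Pictures are saved under pics/ and viewed, at most 10 in all, crops included, and the job is handed in when it is done.

```bash
mkdir -p pics; cat > h.py <<'E'
import numpy as np, cv2
from station import *
def ray(cam,uv,z):
    c=calibration(cam);E=np.array(c['extrinsics']);R,t=E[:3,:3],E[:3,3]
    d=R.T@np.array([(uv[0]-c['cx'])/c['fx'],(uv[1]-c['cy'])/c['fy'],1]);o=-R.T@t
    return o+d*(z-o[2])/d[2]
def proj(cam,p):
    c=calibration(cam);E=np.array(c['extrinsics']);q=E[:3,:3]@np.array(p)+E[:3,3]
    return np.array([c['fx']*q[0]/q[2]+c['cx'],c['fy']*q[1]/q[2]+c['cy']])
def save(cam,n):
    im=grab_frame(cam);cv2.imwrite(f'pics/{n}.png',im[:,:,::-1]);return im
E
python3 - <<'E'
from h import *
np.set_printoptions(precision=4,suppress=True)
for c in('top','scene'):
    save(c,c+'0')
    for q,z in(('lid',.039),('mat',0),('paddle',.09),('box_in',.004),('tray_mid',.09),('stand',0),('front1',.103),('front3',.103),('rear3',.103),('flask',0)):
        for r in mark_of(c,q)[:2]: print(c,q,r['conf'],np.array(r['location']),ray(c,r['location'],z))
s=get_state();print(s,tip_reach)
E
```

```text
top lid 0.79 [324.6 232.9] [ 0.5094 -0.0355  0.039 ]
top mat 0.81 [436.8 270.1] [ 0.4226 -0.3514  0.    ]
top paddle 0.96 [283.8 231.2] [0.5039 0.0719 0.09  ]
top paddle 0.65 [336.7 192.3] [ 0.6133 -0.0632  0.09  ]
top tray_mid 0.93 [326.8 194.9] [ 0.6052 -0.037   0.09  ]
top stand 0.75 [320.4 204.8] [ 0.5941 -0.021   0.    ]
top front1 0.69 [337.2 201.6] [ 0.5857 -0.0647  0.103 ]
top front1 0.64 [310.4 201.6] [0.5829 0.0055 0.103 ]
top front3 0.69 [337.2 201.6] [ 0.5857 -0.0647  0.103 ]
top front3 0.64 [310.4 201.6] [0.5829 0.0055 0.103 ]
top rear3 0.63 [341.6 180.8] [ 0.6422 -0.0747  0.103 ]
top rear3 0.56 [310.2 181.3] [0.6375 0.0084 0.103 ]
top flask 0.95 [398.3 183.3] [ 0.6665 -0.2449  0.    ]
scene lid 0.72 [310.2 191.4] [ 0.5076 -0.0272  0.039 ]
scene lid 0.66 [288.1 191.8] [ 0.5264 -0.0795  0.039 ]
scene paddle 0.74 [285.6 193.8] [ 0.571  -0.0696  0.09  ]
scene box_in 0.55 [316.5 202.1] [ 0.5095 -0.0089  0.004 ]
scene tray_mid 0.84 [297.8 212.1] [ 0.6125 -0.0251  0.09  ]
scene tray_mid 0.59 [310.6 219.5] [0.623  0.0093 0.09  ]
scene stand 0.68 [297.2 225.9] [ 0.5921 -0.0335  
[... 181 characters left out ...]
cene front3 0.57 [303.2 195.6] [ 0.5723 -0.0252  0.103 ]
scene rear3 0.69 [435.5 298.6] [0.7379 0.3127 0.103 ]
scene rear3 0.54 [277.8 213.8] [ 0.6402 -0.0639  0.103 ]
scene flask 0.82 [208.7 232.3] [ 0.6786 -0.2336  0.    ]
{'t': 1.1, 'q': array([-0.991 ,  0.3586,  0.0119, -0.    , -1.2241, -0.2881]), 'qd': array([ 0.0015,  0.0007, -0.0017, -0.0011,  0.0003,  0.0006]), 'joint_efforts': array([ -0.0001, -58.2402,  29.3305,   7.0024,   0.0125,  -0.    ]), 'eef_pos': array([ 0.1941, -0.6465,  0.2456]), 'ee_rot': array([-3.1416,  0.    , -2.8498]), 'force': array([-0.2344, -0.1858,  0.3278]), 'moment': array([-0.0396, -0.0042,  0.0427]), 'gripper_force': 0.0, 'width': 0.08758104489689619} 0.019
```

View pics/top0.png

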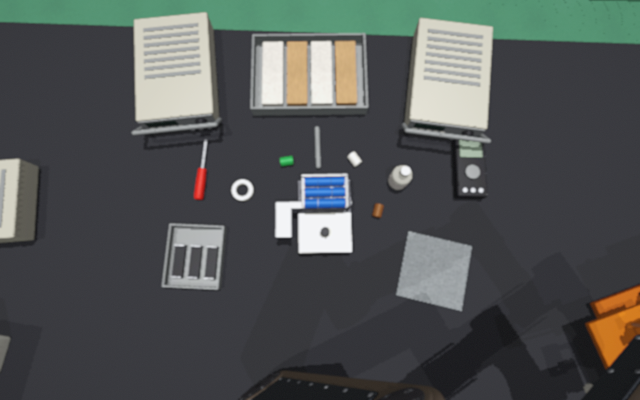

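View pics/scene0.png

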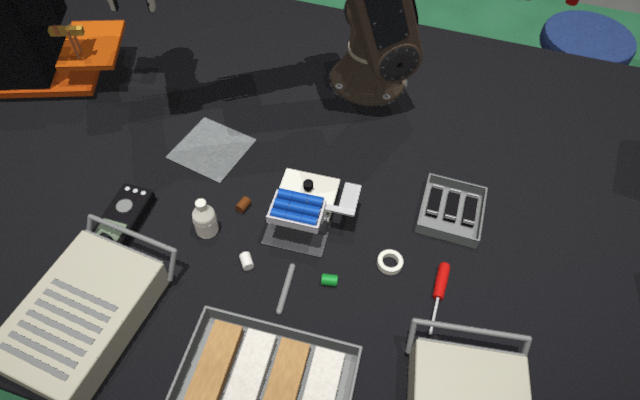

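The top view shows the lid with its knob at (325,232), the paddle at (285,220), the tray at (325,192) and the mat at (436,270). The scene view shows the knob at (308,185), the mat at (211,149) and the bin on the other side. Next I'll refine the stand's yaw and position.

```bash
python3 - <<'E'
from h import *
np.set_printoptions(precision=4,suppress=True)
im=cv2.imread('pics/top0.png');hsv=cv2.cvtColor(im,cv2.COLOR_BGR2HSV)
# blue cells
m=((hsv[...,0]>95)&(hsv[...,0]<125)&(hsv[...,1]>120)&(hsv[...,2]>80)).astype(np.uint8)
m[:, :290]=0;m[:,360:]=0;m[:165]=0;m[220:]=0
r=cv2.minAreaRect(cv2.findNonZero(m));P=np.array([ray('top',p,.108)[:2] for p in cv2.boxPoints(r)]);print('cells',P,P.mean(0))
for k in range(4): d=P[(k+1)%4]-P[k];print(np.linalg.norm(d),np.degrees(np.arctan2(d[1],d[0])))
# lid
m=((hsv[...,1]<50)&(hsv[...,2]>170)).astype(np.uint8);m[:208]=0;m[260:]=0;m[:,:297]=0;m[:,360:]=0
m=cv2.morphologyEx(m,cv2.MORPH_OPEN,np.ones((3,3)))
r=cv2.minAreaRect(cv2.findNonZero(m));P=np.array([ray('top',p,.049)[:2] for p in cv2.boxPoints(r)]);print('lid',P,P.mean(0))
for k in range(4): d=P[(k+1)%4]-P[k];print(np.linalg.norm(d),np.degrees(np.arctan2(d[1],d[0])))
# knob
for cam,(x,y) in(('top',(325,232)),('scene',(308,185))):
    g=cv2.cvtColor(cv2.imread(f'pics/{cam}0.png'),cv2.COLOR_BGR2GRAY)[y-9:y+10,x-9:x+10].astype(float)
    w=np.clip(120-g,0,None);n,l,s,c=cv2.connectedComponentsWithStats((w>0).astype(np.uint8));k=l[9,9];w*=l==k
    Y,X=np.mgrid[y-9:y+10,x-9:x+10];uv=np.array([(X*w).sum(),(Y*w).sum()])/w.sum()
    print(cam,uv,s[k],ray(cam,uv,.066),ray(cam,uv,.075))
m=cv2.inRange(hsv,(0,0,70),(180,60,190));m[:225]=0;m[315:]=0;m[:,:392]=0;m[:,478:]=0
m=cv2.morphologyEx(m,cv2.MORPH_OPEN,np.ones((5,5)));r=cv2.minAreaRect(cv2.findNonZero(m));P=np.array([ray('top',p,.003)[:2] for p in cv2.boxPoints(r)]);print('mat',P,P.mean(0))
cr=lambda f,x,y,w,h,s:cv2.resize(cv2.imread(f)[y:y+h,x:x+w],None,fx=s,fy=s,interpolation=cv2.INTER_CUBIC)
cv2.imwrite('pics/c1.png',np.hstack([cr('pics/top0.png',265,165,100,100,4),cr('pics/scene0.png',260,160,100,100,4)]))
for c in('top','scene'):E=np.array(calibration(c)['extrinsics']);print(c,-E[:3,:3].T@E[:3,3])
E
```

```text
cells [[ 0.6475  0.0225]
 [ 0.6515 -0.0805]
 [ 0.5685 -0.0827]
 [ 0.5645  0.0187]] [ 0.608  -0.0305]
0.10305194634662397 -87.74204798363014
0.08308397132911605 -178.51134370950916
0.10140390972174027 92.26310925091178
0.08308731634068874 2.625174755684562
lid [[ 0.5627  0.0396]
 [ 0.5685 -0.1056]
 [ 0.4597 -0.1081]
 [ 0.4541  0.0342]] [ 0.5113 -0.035 ]
0.14532950714105633 -87.73623729051977
0.1087852602118896 -178.7152692241719
0.14239716402860939 92.2701522557553
0.10879055653462784 2.8291874541497095
top [324.4571 231.9206] [ 5  5  7  8 45] [ 0.509  -0.0347  0.066 ] [ 0.508  -0.0345  0.075 ]
scene [307.8625 185.3407] [  4   3  10  13 100] [ 0.5115 -0.0326  0.066 ] [ 0.5184 -0.0306  0.075 ]
mat [[ 0.3468 -0.2269]
 [ 0.5339 -0.2691]
 [ 0.4979 -0.4646]
 [ 0.3135 -0.4164]] [ 0.4231 -0.3442]
top [ 0.3859 -0.0209  1.1472]
scene [1.2578 0.1898 1.0465]
```

View pics/c1.png

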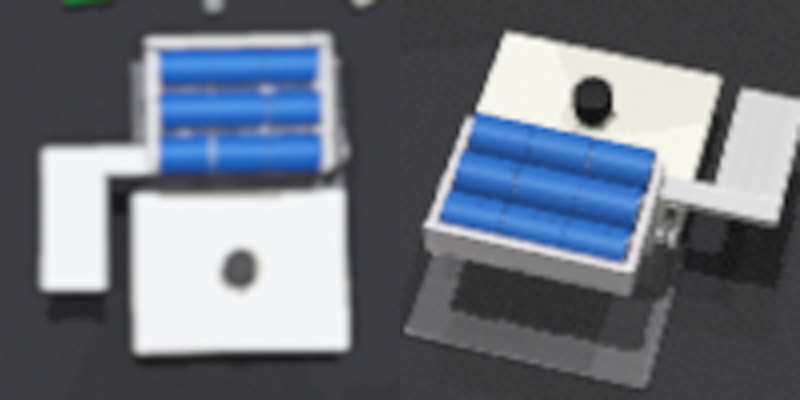

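The crop shows the lid square to the tray, with the stand's yaw at about +2°. The knob axis is at about (0.510, -0.035), and the tray and paddle positions agree with that. Moving above the knob.

```bash
R='[]'
python3 -m handwheel '[{"delta_pos":[0.5,0.97,0],"dr":[0,0,-1.45]},{"delta_pos":[0.5,0.97,0],"dr":[0,0,-1.45]},{"delta_pos":[0.5,0.97,0],"dr":[0,0,-1.45]},{"delta_pos":[0.5,0.97,0],"dr":[0,0,-1.45]},{"delta_pos":[0.5,0.97,0],"dr":[0,0,-1.45]},{"delta_pos":[0.5,0.97,0],"dr":[0,0,-1.45]},{"delta_pos":[0.5,0.97,0],"dr":[0,0,-1.45]},{"delta_pos":[0.5,0.97,0],"dr":[0,0,-1.45]},{"delta_pos":[0.5,0.97,0],"dr":[0,0,-1.45]},{"delta_pos":[0.5,0.97,0],"dr":[0,0,-1.45]}]' -1
python3 -m handwheel '[{"delta_pos":[0.5,0.97,0],"dr":[0,0,0]},{"delta_pos":[0.5,0.97,0],"dr":[0,0,0]},{"delta_pos":[0.5,0.97,0],"dr":[0,0,0]},{"delta_pos":[0.5,0.97,0],"dr":[0,0,0]},{"delta_pos":[0.5,0.97,0],"dr":[0,0,0]},{"delta_pos":[0.5,0.97,0],"dr":[0,0,0]},{"delta_pos":[0.5,0.97,0],"dr":[0,0,0]},{"delta_pos":[0.5,0.97,-0.3],"dr":[0,0,0]},{"delta_pos":[0.5,0.97,-0.3],"dr":[0,0,0]},{"delta_pos":[0,0,0],"dr":[0,0,0]}]'
python3 -c "
from h import *
print(get_state()['eef_pos'],get_state()['ee_rot'])"
```

```text
t: 2.1
eef_pos: [0.3446, -0.3543, 0.2458]
ee_rot: [-3.141, 0.001, -3.104]
force: [0.2, 0.4, 0.4]
width: 0.0873
gripper_force: 0.0
t: 3.1
eef_pos: [0.4801, -0.091, 0.2266]
ee_rot: [3.141, -0.001, -3.1]
force: [0.0, -0.4, -0.0]
width: 0.0881
gripper_force: 0.0
[ 0.48013717 -0.0910443   0.22658086] [ 3.14139700e+00 -8.58803143e-04 -3.10023364e+00]
```

```bash
python3 -m handwheel '[{"delta_pos":[0.25,0.47,-0.4],"dr":[0,0,0]},{"delta_pos":[0.25,0.47,-0.6],"dr":[0,0,0]},{"delta_pos":[0.25,0.47,-0.7],"dr":[0,0,0]},{"delta_pos":[0.25,0.46,-0.7],"dr":[0,0,0]},{"delta_pos":[0,0,-0.7],"dr":[0,0,0]},{"delta_pos":[0,0,-0.7],"dr":[0,0,0]},{"delta_pos":[0,0,-0.7],"dr":[0,0,0]},{"delta_pos":[0,0,-0.35],"dr":[0,0,0]},{"delta_pos":[0,0,-0.3],"dr":[0,0,0]},{"delta_pos":[0,0,0],"dr":[0,0,0]}]'
python3 - <<'E'
from h import *
s=save('scene','s1');t=save('top','t1')
c=lambda i,x,y:cv2.resize(i[y:y+100,x:x+100,::-1],None,fx=4,fy=4,interpolation=cv2.INTER_CUBIC)
cv2.imwrite('pics/c2.png',np.hstack([c(t,275,170),c(s,260,140)]))
E
```

```text
t: 4.1
eef_pos: [0.5087, -0.0377, 0.0723]
ee_rot: [-3.141, -0.001, -3.103]
force: [-0.4, 0.2, 0.3]
width: 0.0877
gripper_force: 0.0
```

View pics/c2.png

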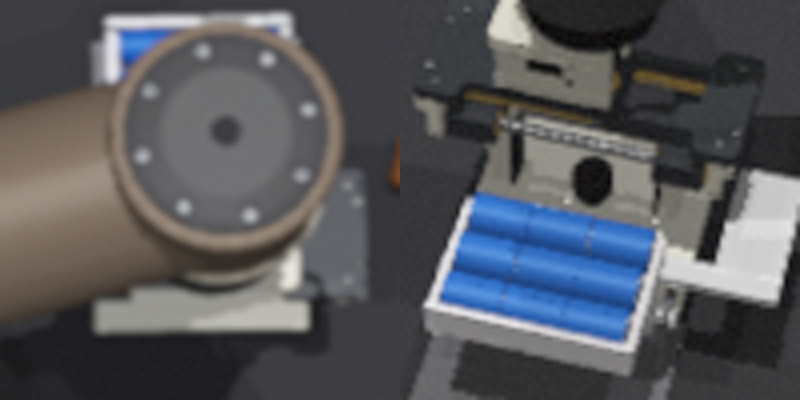

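The fingers stand either side of the knob. Closing on it.

```bash
python3 -m handwheel '[{"delta_pos":[0.04,0.08,0],"dr":[0,0,0]},{"delta_pos":[0,0,0],"dr":[0,0,0]},{"delta_pos":[0,0,0],"dr":[0,0,0]},{"delta_pos":[0,0,0],"dr":[0,0,0]},{"delta_pos":[0,0,0],"dr":[0,0,0]},{"delta_pos":[0,0,0],"dr":[0,0,0]},{"delta_pos":[0,0,0],"dr":[0,0,0]},{"delta_pos":[0,0,0],"dr":[0,0,0]}]' 1 25
python3 -m handwheel '[{"delta_pos":[0,0,0.1],"dr":[0,0,0]},{"delta_pos":[0,0,0.1],"dr":[0,0,0]},{"delta_pos":[0,0,0.1],"dr":[0,0,0]},{"delta_pos":[0,0,0.2],"dr":[0,0,0]},{"delta_pos":[0,0,0.2],"dr":[0,0,0]},{"delta_pos":[0,0,0],"dr":[0,0,0]}]'
```

```text
t: 5.0
eef_pos: [0.5103, -0.0351, 0.073]
ee_rot: [-3.142, -0.0, -3.103]
force: [0.4, -0.3, -0.2]
width: 0.0293
gripper_force: 0.0
t: 5.6
eef_pos: [0.511, -0.0349, 0.0952]
ee_rot: [3.141, 0.002, -3.103]
force: [-0.5, -0.8, -2.5]
width: 0.025
gripper_force: 25.0
```

```bash
python3 -m handwheel '[{"delta_pos":[0,0,0.4],"dr":[0,0,0]},{"delta_pos":[0,0,0.6],"dr":[0,0,0]},{"delta_pos":[0,0,0.6],"dr":[0,0,0]},{"delta_pos":[0,-0.2,0.4],"dr":[0,0,0]},{"delta_pos":[-0.1,-0.4,0],"dr":[0,0,-1]},{"delta_pos":[-0.2,-0.6,0],"dr":[0,0,-1]},{"delta_pos":[-0.2,-0.7,0],"dr":[0,0,-1]},{"delta_pos":[-0.2,-0.7,0],"dr":[0,0,-1]},{"delta_pos":[-0.2,-0.7,0],"dr":[0,0,-1]},{"delta_pos":[-0.2,-0.7,0],"dr":[0,0,-1]}]'
python3 -m handwheel '[{"delta_pos":[-0.2,-0.7,0],"dr":[0,0,-1]},{"delta_pos":[-0.2,-0.7,0],"dr":[0,0,-1]},{"delta_pos":[-0.3,-0.7,0],"dr":[0,0,-1]},{"delta_pos":[-0.3,-0.7,0],"dr":[0,0,-1]},{"delta_pos":[-0.3,-0.7,-0.1],"dr":[0,0,-1]},{"delta_pos":[-0.3,-0.7,-0.2],"dr":[0,0,-1]},{"delta_pos":[-0.2,-0.7,-0.3],"dr":[0,0,-1]},{"delta_pos":[-0.1,-0.6,-0.5],"dr":[0,0,-1]},{"delta_pos":[-0.1,-0.4,-0.5],"dr":[0,0,0]},{"delta_pos":[0,-0.1,-0.5],"dr":[0,0,0]}]'
python3 -m handwheel '[{"delta_pos":[0,0,0],"dr":[0,0,0]}]'
python3 - <<'E'
from h import *
s=save('scene','s2')
for q in('lid','mat'):
  for r in mark_of('scene',q)[:2]:print(q,r,ray('scene',r['location'],.05))
cv2.imwrite('pics/c3.png',cv2.resize(s[60:230,120:320,::-1],None,fx=3,fy=3))
E
```

```text
t: 6.6
eef_pos: [0.476, -0.1566, 0.1532]
ee_rot: [3.142, -0.001, 3.074]
force: [0.5, 0.2, -1.3]
width: 0.0252
gripper_force: 25.0
t: 7.6
eef_pos: [0.4156, -0.3365, 0.0896]
ee_rot: [3.141, -0.001, 2.933]
force: [-0.3, -0.1, -1.6]
width: 0.0252
gripper_force: 25.0
t: 7.7
eef_pos: [0.4146, -0.3353, 0.0884]
ee_rot: [3.14, -0.005, 2.933]
force: [-0.3, 0.5, -1.1]
width: 0.0253
gripper_force: 25.0
lid {'location': [213.0, 135.8], 'conf': 0.6} [ 0.41792168 -0.33157514  0.05      ]
lid {'location': [308.3, 199.9], 'conf': 0.15} [ 0.54247132 -0.02129132  0.05      ]
mat {'location': [211.9, 148.9], 'conf': 0.87} [ 0.46267803 -0.31469526  0.05      ]
```

View pics/c3.png

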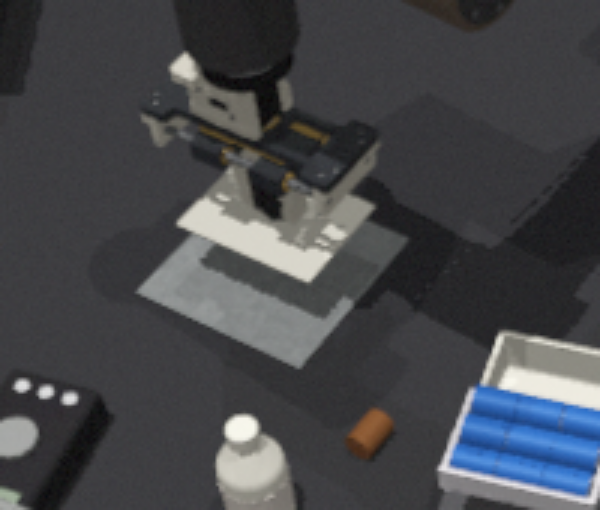

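The lid hangs level over the mat and is aligned with it. Correcting by (+9, -12) mm and lowering.

```bash
python3 -m handwheel '[{"delta_pos":[0.1,-0.15,-0.2],"dr":[0,0,0]},{"delta_pos":[0.1,-0.15,-0.3],"dr":[0,0,0]},{"delta_pos":[0.1,-0.1,-0.3],"dr":[0,0,0]},{"delta_pos":[0,0,-0.3],"dr":[0,0,0]},{"delta_pos":[0,0,-0.2],"dr":[0,0,0]},{"delta_pos":[0,0,-0.1],"dr":[0,0,0]},{"delta_pos":[0,0,0],"dr":[0,0,0]}]'
python3 -m handwheel '[{"delta_pos":[0,0,-0.05],"dr":[0,0,0]},{"delta_pos":[0,0,-0.05],"dr":[0,0,0]},{"delta_pos":[0,0,0],"dr":[0,0,0]}]'
```

```text
t: 8.55
eef_pos: [0.426, -0.3468, 0.0484]
ee_rot: [3.141, -0.001, 2.936]
force: [0.5, 0.6, -1.6]
width: 0.0251
gripper_force: 25.0
t: 8.85
eef_pos: [0.4264, -0.347, 0.0461]
ee_rot: [-3.142, 0.0, 2.936]
force: [-0.0, -0.4, -1.4]
width: 0.0259
gripper_force: 25.0
```

```bash
python3 -m handwheel '[{"delta_pos":[0,0,-0.05],"dr":[0,0,0]},{"delta_pos":[0,0,-0.05],"dr":[0,0,0]},{"delta_pos":[0,0,-0.05],"dr":[0,0,0]},{"delta_pos":[0,0,-0.03],"dr":[0,0,0]},{"delta_pos":[0,0,0],"dr":[0,0,0]}]'
python3 -m handwheel '[{"delta_pos":[0,0,-0.03],"dr":[0,0,0]},{"delta_pos":[0,0,-0.03],"dr":[0,0,0]},{"delta_pos":[0,0,0],"dr":[0,0,0]}]'
```

```text
t: 9.35
eef_pos: [0.4262, -0.347, 0.0405]
ee_rot: [3.142, -0.0, 2.936]
force: [0.7, -0.2, -1.4]
width: 0.0254
gripper_force: 25.0
t: 9.65
eef_pos: [0.4263, -0.347, 0.0387]
ee_rot: [3.142, -0.0, 2.936]
force: [0.3, 0.1, -0.7]
width: 0.0256
gripper_force: 25.0
```

```bash
python3 -m handwheel '[{"delta_pos":[0,0,-0.03],"dr":[0,0,0]},{"delta_pos":[0,0,0],"dr":[0,0,0]}]'
python3 -m handwheel '[{"delta_pos":[0,0,-0.03],"dr":[0,0,0]},{"delta_pos":[0,0,0],"dr":[0,0,0]}]'
```

```text
t: 9.85
eef_pos: [0.4263, -0.347, 0.0379]
ee_rot: [3.142, -0.0, 2.936]
force: [0.6, -1.1, -1.5]
width: 0.0255
gripper_force: 25.0
t: 10.05
eef_pos: [0.4264, -0.3471, 0.0377]
ee_rot: [-3.141, 0.0, 2.936]
force: [-2.3, 2.1, 6.1]
width: 0.0252
gripper_force: 25.0
```

Contact. Releasing and lifting clear.

```bash
python3 -m handwheel '[{"delta_pos":[0,0,0],"dr":[0,0,0]},{"delta_pos":[0,0,0],"dr":[0,0,0]},{"delta_pos":[0,0,0],"dr":[0,0,0]},{"delta_pos":[0,0,0],"dr":[0,0,0]},{"delta_pos":[0,0,0],"dr":[0,0,0]},{"delta_pos":[0,0,0],"dr":[0,0,0]}]' -1
python3 -m handwheel '[{"delta_pos":[0,0,0.3],"dr":[0,0,0]},{"delta_pos":[0,0,0.5],"dr":[0,0,0]},{"delta_pos":[0,0,0.9],"dr":[0,0,0]},{"delta_pos":[0,0,0.9],"dr":[0,0,0]},{"delta_pos":[0,0,0.9],"dr":[0,0,0]},{"delta_pos":[0,0,0.9],"dr":[0,0,0]},{"delta_pos":[0,0,0.9],"dr":[0,0,0]},{"delta_pos":[0,0,0.5],"dr":[0,0,0]}]'
python3 - <<'E'
from h import *
np.set_printoptions(precision=4,suppress=True)
t=save('top','t3');s=save('scene','s3')
hsv=cv2.cvtColor(t,cv2.COLOR_RGB2HSV)
m=((hsv[...,1]<50)&(hsv[...,2]>170)).astype(np.uint8);m[:205]=0;m[245:]=0;m[:,:270]=0;m[:,292]=0;m[:,292:]=0
r=cv2.minAreaRect(cv2.findNonZero(m));P=np.array([ray('top',p,.09)[:2] for p in cv2.boxPoints(r)]);print('paddle',P,P.mean(0))
for c in('top','scene'):
  for q,z in(('paddle',.09),('lid',.003),('box_in',.004)):
    for r in mark_of(c,q)[:2]:print(c,q,r['conf'],ray(c,r['location'],z))
print(get_state()['q'])
c=lambda i,x,y,w,h,f:cv2.resize(i[y:y+h,x:x+w,::-1],None,fx=f,fy=f,interpolation=cv2.INTER_CUBIC)
cv2.imwrite('pics/c4.png',np.hstack([c(t,260,165,100,100,4),c(s,150,90,100,100,4)]))
E
```

```text
t: 10.65
eef_pos: [0.4264, -0.3471, 0.037]
ee_rot: [3.142, -0.0, 2.936]
force: [0.2, -0.5, 0.2]
width: 0.0678
gripper_force: 0.0
t: 11.45
eef_pos: [0.427, -0.3475, 0.2144]
ee_rot: [-3.141, 0.004, 2.936]
force: [0.2, -0.3, 0.0]
width: 0.0875
gripper_force: 0.0
paddle [[0.5725 0.0992]
 [0.5742 0.0568]
 [0.4895 0.0523]
 [0.4879 0.094 ]] [0.531  0.0756]
top paddle 0.59 [0.5099 0.0733 0.09  ]
top lid 0.36 [ 0.6092 -0.0679  0.003 ]
top box_in 0.91 [ 0.5133 -0.043   0.004 ]
scene paddle 0.82 [0.5122 0.075  0.09  ]
scene lid 0.89 [ 0.4286 -0.3499  0.003 ]
scene box_in 0.87 [ 0.5159 -0.0414  0.004 ]
[-0.3268  0.1805 -0.3174 -0.0002 -1.0746 -1.4496]
```

View pics/c4.png

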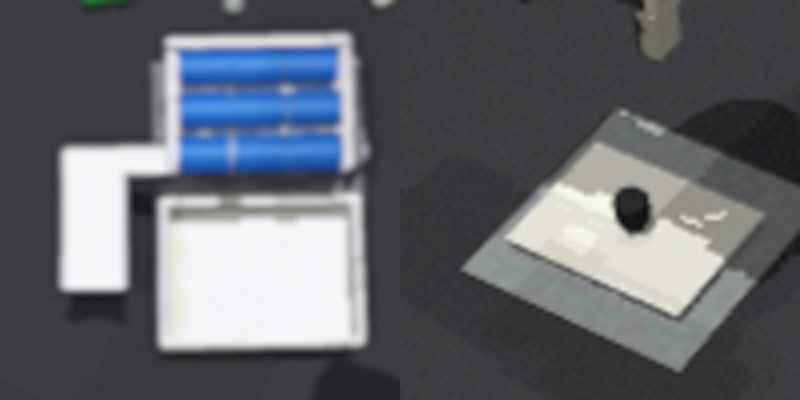

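The lid lies flat on the mat, knob up and fully inside the mat's edges. The box is open and the tray is still full. The paddle plate centre measures (0.531, 0.076), which matches the prediction. Moving to the paddle with the fingers closed and the gripper turned so its body stays clear of the tray.

```bash
python3 -m handwheel '[{"delta_pos":[0.1,0.5,0],"dr":[0,0,8]},{"delta_pos":[0.17,0.9,0],"dr":[0,0,8]},{"delta_pos":[0.17,0.9,0],"dr":[0,0,8]},{"delta_pos":[0.17,0.9,0],"dr":[0,0,8]},{"delta_pos":[0.17,0.9,0],"dr":[0,0,8]},{"delta_pos":[0.17,0.9,0],"dr":[0,0,8]},{"delta_pos":[0.17,0.9,0],"dr":[0,0,8]},{"delta_pos":[0.17,0.9,0],"dr":[0,0,8]},{"delta_pos":[0.17,0.9,0],"dr":[0,0,8]},{"delta_pos":[0.17,0.9,0],"dr":[0,0,8]}]' 1 20
python3 -m handwheel '[{"delta_pos":[0.17,0.9,0],"dr":[0,0,8]},{"delta_pos":[0.17,0.9,0],"dr":[0,0,8]},{"delta_pos":[0.17,0.9,0],"dr":[0,0,8]},{"delta_pos":[0.17,0.9,0],"dr":[0,0,0]},{"delta_pos":[0.17,0.9,0],"dr":[0,0,0]},{"delta_pos":[0.1,0.6,0],"dr":[0,0,0]},{"delta_pos":[0,0,0],"dr":[0,0,0]},{"delta_pos":[0,0,0],"dr":[0,0,0]}]'
```

```text
t: 12.85
eef_pos: [0.475, -0.088, 0.2105]
ee_rot: [3.141, -0.001, -1.945]
force: [0.1, 0.0, 0.3]
width: 0.0131
gripper_force: 0.0
t: 13.65
eef_pos: [0.5034, 0.064, 0.2104]
ee_rot: [3.14, -0.001, -1.531]
force: [-0.2, 0.1, -0.1]
width: 0.0004
gripper_force: 0.0
```

```bash
python3 -m handwheel '[{"delta_pos":[0.09,0.53,-0.3],"dr":[0,0,0]},{"delta_pos":[0,0,-0.6],"dr":[0,0,0]},{"delta_pos":[0,0,-0.7],"dr":[0,0,0]},{"delta_pos":[0,0,-0.7],"dr":[0,0,0]},{"delta_pos":[0,0,-0.5],"dr":[0,0,0]},{"delta_pos":[0,0,-0.3],"dr":[0,0,0]},{"delta_pos":[0,0,-0.1],"dr":[0,0,0]},{"delta_pos":[0,0,0],"dr":[0,0,0]}]'
python3 - <<'E'
from h import *
s=save('scene','s4')
cv2.imwrite('pics/c5.png',cv2.resize(s[110:260,240:400,::-1],None,fx=4,fy=4,interpolation=cv2.INTER_CUBIC))
E
```

```text
t: 14.45
eef_pos: [0.5065, 0.0797, 0.1149]
ee_rot: [3.141, -0.0, -1.532]
force: [-0.5, 0.9, 0.9]
width: 0.0009
gripper_force: 0.0
```

View pics/c5.png

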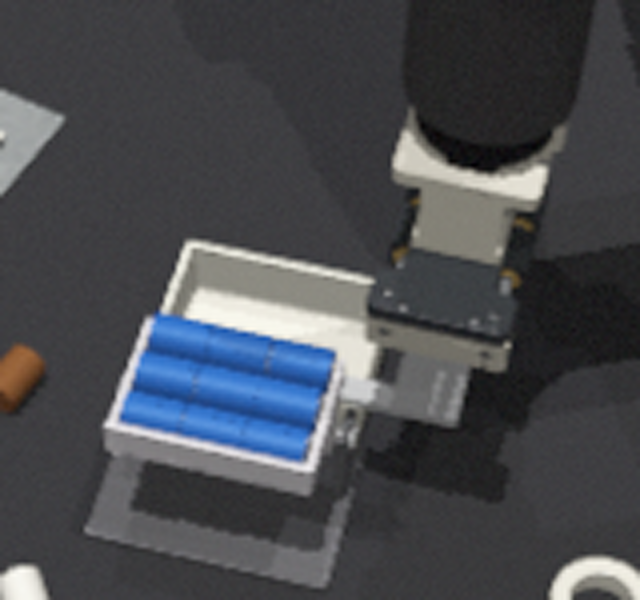

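The gripper is over the paddle with its body clear of the tray and all cells in place. Pressing slowly.

```bash
python3 -m handwheel '[{"delta_pos":[0,0,-0.04],"dr":[0,0,0]},{"delta_pos":[0,0,-0.04],"dr":[0,0,0]},{"delta_pos":[0,0,-0.03],"dr":[0,0,0]},{"delta_pos":[0,0,-0.03],"dr":[0,0,0]},{"delta_pos":[0,0,-0.03],"dr":[0,0,0]},{"delta_pos":[0,0,-0.03],"dr":[0,0,0]},{"delta_pos":[0,0,-0.03],"dr":[0,0,0]},{"delta_pos":[0,0,-0.03],"dr":[0,0,0]},{"delta_pos":[0,0,-0.03],"dr":[0,0,0]},{"delta_pos":[0,0,-0.03],"dr":[0,0,0]}]'
python3 -m handwheel '[{"delta_pos":[0,0,-0.03],"dr":[0,0,0]},{"delta_pos":[0,0,-0.03],"dr":[0,0,0]},{"delta_pos":[0,0,-0.03],"dr":[0,0,0]},{"delta_pos":[0,0,-0.03],"dr":[0,0,0]},{"delta_pos":[0,0,-0.03],"dr":[0,0,0]},{"delta_pos":[0,0,-0.03],"dr":[0,0,0]},{"delta_pos":[0,0,-0.03],"dr":[0,0,0]},{"delta_pos":[0,0,-0.03],"dr":[0,0,0]},{"delta_pos":[0,0,-0.03],"dr":[0,0,0]},{"delta_pos":[0,0,-0.03],"dr":[0,0,0]}]'
```

```text
t: 15.5
eef_pos: [0.5054, 0.0797, 0.1055]
ee_rot: [3.14, -0.0, -1.532]
force: [-6.3, 0.6, 7.2]
width: 0.0005
gripper_force: 3.8
t: 16.5
eef_pos: [0.5045, 0.0792, 0.0961]
ee_rot: [3.138, -0.001, -1.533]
force: [-7.6, 0.3, 7.4]
width: 0.0005
gripper_force: 4.2
```

```bash
cat >> h.py <<'E'
S=np.array([.590,-.032,0]);Y=np.radians(2.2)
def W(p): c,s=np.cos(Y),np.sin(Y);return S+np.array([c*p[0]-s*p[1],s*p[0]+c*p[1],p[2]])
def cen(img):
    h=cv2.cvtColor(img,cv2.COLOR_RGB2HSV);m=cv2.inRange(h,(95,120,50),(125,255,255));m[:,:255]=0;m[:,350:]=0;m[:150]=0;m[260:]=0
    p=cv2.findNonZero(m)[:,0];return p.mean(0),len(p),cv2.minAreaRect(p)
def tilt(img):
    r0=cen(cv2.imread('pics/s4.png')[:,:,::-1]);r=cen(img)
    f=lambda a:proj('scene',W([.023*np.cos(a)-.054*np.sin(a),0,.055+.054*np.cos(a)+.023*np.sin(a)]))
    A=np.linspace(0,.9,181);e=[np.linalg.norm(f(a)-f(0)-(r[0]-r0[0])) for a in A]
    return A[np.argmin(e)],min(e),r0[1],r[1],r[0]-r0[0]
def frm(z,f):  # tilt from tip height (mm)
    A=np.linspace(0,.95,951);return A[np.argmin(abs(55+35/np.cos(A)-f*np.tan(A)-z))]
E
python3 - <<'E'
from h import *
print(tilt(save('scene','s5')))
z=get_state()['eef_pos'][2]*1e3-19;print(z,[(f,frm(z,f)) for f in(50,55,60,65,70,75,80)])
E
```

```text
(np.float64(0.19), np.float64(0.07754683671667396), 1304, 1098, array([ 1.26284404, -4.52384983]))
76.95984115613666 [(50, np.float64(0.28200000000000003)), (55, np.float64(0.252)), (60, np.float64(0.229)), (65, np.float64(0.21)), (70, np.float64(0.193)), (75, np.float64(0.18)), (80, np.float64(0.168))]
```

```bash
python3 -m handwheel '[{"delta_pos":[0,0,-0.03],"dr":[0,0,0]},{"delta_pos":[0,0,-0.03],"dr":[0,0,0]},{"delta_pos":[0,0,-0.03],"dr":[0,0,0]},{"delta_pos":[0,0,-0.03],"dr":[0,0,0]},{"delta_pos":[0,0,-0.03],"dr":[0,0,0]},{"delta_pos":[0,0,-0.03],"dr":[0,0,0]},{"delta_pos":[0,0,-0.03],"dr":[0,0,0]},{"delta_pos":[0,0,-0.03],"dr":[0,0,0]},{"delta_pos":[0,0,-0.03],"dr":[0,0,0]},{"delta_pos":[0,0,-0.03],"dr":[0,0,0]}]'
python3 -m handwheel '[{"delta_pos":[0,0,-0.03],"dr":[0,0,0]},{"delta_pos":[0,0,-0.03],"dr":[0,0,0]},{"delta_pos":[0,0,-0.03],"dr":[0,0,0]},{"delta_pos":[0,0,-0.03],"dr":[0,0,0]},{"delta_pos":[0,0,-0.02],"dr":[0,0,0]},{"delta_pos":[0,0,-0.02],"dr":[0,0,0]},{"delta_pos":[0,0,-0.02],"dr":[0,0,0]},{"delta_pos":[0,0,-0.02],"dr":[0,0,0]},{"delta_pos":[0,0,-0.02],"dr":[0,0,0]}]'
python3 - <<'E'
from h import *
print(tilt(save('scene','s6')))
z=get_state()['eef_pos'][2]*1e3-19;print(z,[(f,frm(z,f)) for f in(60,65,70,75)])
E
```

```text
t: 17.55
eef_pos: [0.5037, 0.0789, 0.0867]
ee_rot: [3.136, -0.001, -1.533]
force: [-10.0, 1.3, 7.1]
width: 0.0002
gripper_force: 4.5
t: 18.45
eef_pos: [0.5032, 0.0787, 0.0799]
ee_rot: [3.136, -0.002, -1.533]
force: [-9.8, 1.9, 5.7]
width: 0.0006
gripper_force: 4.4
(np.float64(0.44), np.float64(0.32024730628911996), 1304, 778, array([ 2.78791182, -9.79951346]))
60.76688343908239 [(60, np.float64(0.524)), (65, np.float64(0.47800000000000004)), (70, np.float64(0.439)), (75, np.float64(0.40700000000000003))]
```

```bash
python3 -m handwheel '[{"delta_pos":[0,0,-0.02],"dr":[0,0,0]},{"delta_pos":[0,0,-0.02],"dr":[0,0,0]},{"delta_pos":[0,0,-0.02],"dr":[0,0,0]},{"delta_pos":[0,0,-0.02],"dr":[0,0,0]},{"delta_pos":[0,0,-0.02],"dr":[0,0,0]},{"delta_pos":[0,0,-0.02],"dr":[0,0,0]},{"delta_pos":[0,0,-0.02],"dr":[0,0,0]},{"delta_pos":[0,0,-0.02],"dr":[0,0,0]},{"delta_pos":[0,0,-0.02],"dr":[0,0,0]},{"delta_pos":[0,0,-0.02],"dr":[0,0,0]}]'
python3 - <<'E'
from h import *
print(tilt(save('scene','s7')))
z=get_state()['eef_pos'][2]*1e3-19;print(z,[(f,frm(z,f)) for f in(60,65,70,75)])
E
python3 -m handwheel '[{"delta_pos":[0,0,-0.02],"dr":[0,0,0]},{"delta_pos":[0,0,-0.02],"dr":[0,0,0]},{"delta_pos":[0,0,-0.02],"dr":[0,0,0]},{"delta_pos":[0,0,-0.02],"dr":[0,0,0]}]'
python3 - <<'E'
from h import *
print(tilt(save('scene','s8')))
z=get_state()['eef_pos'][2]*1e3-19;print(z,[(f,frm(z,f)) for f in(60,65,70,75)])
E
```

```text
t: 19.5
eef_pos: [0.503, 0.0787, 0.0737]
ee_rot: [3.135, -0.002, -1.533]
force: [-9.9, 1.5, 3.8]
width: 0.0004
gripper_force: 4.3
(np.float64(0.54), np.float64(0.3829477934014295), 1304, 657, array([  3.41380345, -11.57094667]))
54.64852851686187 [(60, np.float64(0.629)), (65, np.float64(0.5740000000000001)), (70, np.float64(0.529)), (75, np.float64(0.49))]
t: 19.95
eef_pos: [0.5031, 0.0787, 0.0713]
ee_rot: [3.135, -0.002, -1.533]
force: [-10.1, 0.6, 4.0]
width: 0.0005
gripper_force: 4.2
(np.float64(0.5750000000000001), np.float64(0.44807573301570025), 1304, 609, array([  3.6054643 , -12.20597228]))
52.25350640629672 [(60, np.float64(0.668)), (65, np.float64(0.61)), (70, np.float64(0.562)), (75, np.float64(0.522))]
```

```bash
python3 -m handwheel '[{"delta_pos":[0,0,-0.02],"dr":[0,0,0]},{"delta_pos":[0,0,-0.02],"dr":[0,0,0]},{"delta_pos":[0,0,0],"dr":[0,0,0]},{"delta_pos":[0,0,0],"dr":[0,0,0]},{"delta_pos":[0,0,0],"dr":[0,0,0]}]'
python3 - <<'E'
from h import *
s=save('scene','s9');t=save('top','t9');print(tilt(s))
c=lambda i,x,y,w,h,f:cv2.resize(i[y:y+h,x:x+w,::-1],None,fx=f,fy=f,interpolation=cv2.INTER_CUBIC)
cv2.imwrite('pics/c6.png',np.hstack([c(t,270,165,100,100,4),c(s,255,155,100,100,4)]))
E
```

```text
t: 20.5
eef_pos: [0.5032, 0.0787, 0.0701]
ee_rot: [3.136, -0.002, -1.533]
force: [-10.1, 1.2, 3.4]
width: 0.0005
gripper_force: 3.7
(np.float64(0.595), np.float64(0.5404881072042895), 1304, 584, array([  3.65733465, -12.56314606]))
```

View pics/c6.png

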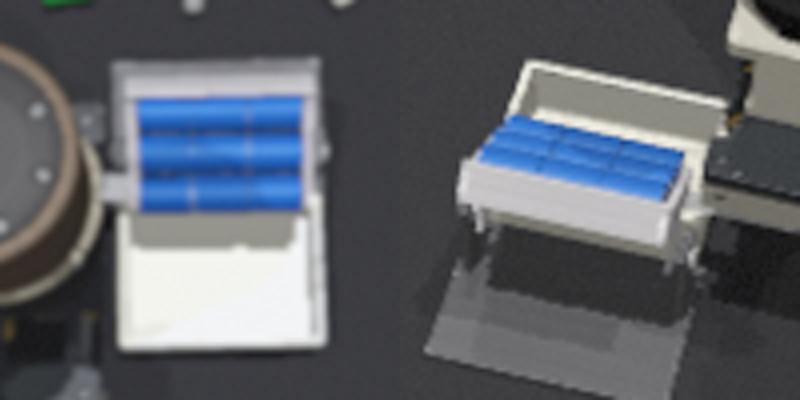

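All nine cells are still in place just short of the threshold. Going on in small steps, with a check for blue pixels in the box after each.

```bash
cat >> h.py <<'E'
def chk(n):
    t=save('top',n);h=cv2.cvtColor(t,cv2.COLOR_RGB2HSV);m=cv2.inRange(h,(95,120,50),(125,255,255))
    z=get_state()['eef_pos'][2]*1e3-19;print('box',(m[221:255,298:352]>0).sum(),'tray',(m[180:221,298:352]>0).sum(),'f70',frm(z,70),'f65',frm(z,65))
E
M='import sys;from h import *;chk(sys.argv[1])'
python3 -c "$M" a0
python3 -m handwheel '[{"delta_pos":[0,0,-0.02],"dr":[0,0,0]},{"delta_pos":[0,0,0],"dr":[0,0,0]},{"delta_pos":[0,0,0],"dr":[0,0,0]}]'; python3 -c "$M" a1
python3 -m handwheel '[{"delta_pos":[0,0,-0.02],"dr":[0,0,0]},{"delta_pos":[0,0,0],"dr":[0,0,0]},{"delta_pos":[0,0,0],"dr":[0,0,0]}]'; python3 -c "$M" a2
```

```text
box 0 tray 1105 f70 0.578 f65 0.627
t: 20.95
eef_pos: [0.5033, 0.0787, 0.0696]
ee_rot: [3.136, -0.002, -1.533]
force: [-9.8, 1.0, 2.9]
width: 0.0001
gripper_force: 3.7
box 0 tray 1098 f70 0.586 f65 0.636
t: 21.3
eef_pos: [0.5033, 0.0787, 0.069]
ee_rot: [3.136, -0.002, -1.533]
force: [-9.2, 0.7, 3.7]
width: 0.0002
gripper_force: 4.0
box 256 tray 717 f70 0.593 f65 0.644
```

```bash
python3 -m handwheel '[{"delta_pos":[0,0,0],"dr":[0,0,0]},{"delta_pos":[0,0,0],"dr":[0,0,0]},{"delta_pos":[0,0,0],"dr":[0,0,0]},{"delta_pos":[0,0,0],"dr":[0,0,0]},{"delta_pos":[0,0,0],"dr":[0,0,0]}]'
python3 - <<'E'
from h import *
chk('a3');s=save('scene','sa3');t=cv2.imread('pics/a3.png')[:,:,::-1]
c=lambda i,x,y,w,h,f:cv2.resize(i[y:y+h,x:x+w,::-1],None,fx=f,fy=f,interpolation=cv2.INTER_CUBIC)
cv2.imwrite('pics/c7.png',np.hstack([c(t,270,165,100,100,4),c(s,255,155,100,100,4)]))
E
```

```text
t: 21.85
eef_pos: [0.5033, 0.0787, 0.069]
ee_rot: [3.136, -0.002, -1.533]
force: [-8.8, 1.4, 4.2]
width: 0.0004
gripper_force: 4.0
box 215 tray 717 f70 0.593 f65 0.643
```

View pics/c7.png

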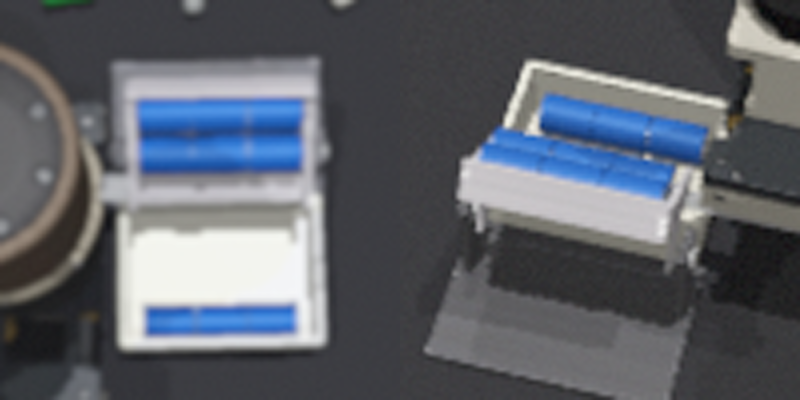

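All three front cells are in the box and both rear rows are still seated. Letting the tray back gently.

```bash
python3 -m handwheel '[{"delta_pos":[0,0,0.02],"dr":[0,0,0]},{"delta_pos":[0,0,0.03],"dr":[0,0,0]},{"delta_pos":[0,0,0.05],"dr":[0,0,0]},{"delta_pos":[0,0,0.05],"dr":[0,0,0]},{"delta_pos":[0,0,0.05],"dr":[0,0,0]},{"delta_pos":[0,0,0.05],"dr":[0,0,0]},{"delta_pos":[0,0,0.05],"dr":[0,0,0]},{"delta_pos":[0,0,0.05],"dr":[0,0,0]},{"delta_pos":[0,0,0.05],"dr":[0,0,0]},{"delta_pos":[0,0,0.05],"dr":[0,0,0]}]'
python3 -m handwheel '[{"delta_pos":[0,0,0.05],"dr":[0,0,0]},{"delta_pos":[0,0,0.05],"dr":[0,0,0]},{"delta_pos":[0,0,0.05],"dr":[0,0,0]},{"delta_pos":[0,0,0.05],"dr":[0,0,0]},{"delta_pos":[0,0,0.05],"dr":[0,0,0]},{"delta_pos":[0,0,0.05],"dr":[0,0,0]},{"delta_pos":[0,0,0.05],"dr":[0,0,0]},{"delta_pos":[0,0,0.05],"dr":[0,0,0]},{"delta_pos":[0,0,0.05],"dr":[0,0,0]},{"delta_pos":[0,0,0.05],"dr":[0,0,0]}]'
python3 -m handwheel '[{"delta_pos":[0,0,0.05],"dr":[0,0,0]},{"delta_pos":[0,0,0.05],"dr":[0,0,0]},{"delta_pos":[0,0,0.05],"dr":[0,0,0]},{"delta_pos":[0,0,0.05],"dr":[0,0,0]},{"delta_pos":[0,0,0.05],"dr":[0,0,0]},{"delta_pos":[0,0,0.05],"dr":[0,0,0]},{"delta_pos":[0,0,0.05],"dr":[0,0,0]},{"delta_pos":[0,0,0.05],"dr":[0,0,0]},{"delta_pos":[0,0,0.1],"dr":[0,0,0]},{"delta_pos":[0,0,0.2],"dr":[0,0,0]}]'
python3 -m handwheel '[{"delta_pos":[0,0,0.5],"dr":[0,0,0]},{"delta_pos":[0,0,0.9],"dr":[0,0,0]},{"delta_pos":[0,0,0.9],"dr":[0,0,0]},{"delta_pos":[0,0.5,0.5],"dr":[0,0,0]},{"delta_pos":[0,0.9,0],"dr":[0,0,0]},{"delta_pos":[0,0.9,0],"dr":[0,0,0]},{"delta_pos":[0,0.5,0],"dr":[0,0,0]},{"delta_pos":[0,0,0],"dr":[0,0,0]},{"delta_pos":[0,0,0],"dr":[0,0,0]},{"delta_pos":[0,0,0],"dr":[0,0,0]}]'
python3 -m handwheel '[{"delta_pos":[0,0,0],"dr":[0,0,0]},{"delta_pos":[0,0,0],"dr":[0,0,0]},{"delta_pos":[0,0,0],"dr":[0,0,0]},{"delta_pos":[0,0,0],"dr":[0,0,0]},{"delta_pos":[0,0,0],"dr":[0,0,0]},{"delta_pos":[0,0,0],"dr":[0,0,0]},{"delta_pos":[0,0,0],"dr":[0,0,0]},{"delta_pos":[0,0,0],"dr":[0,0,0]},{"delta_pos":[0,0,0],"dr":[0,0,0]},{"delta_pos":[0,0,0],"dr":[0,0,0]}]'
python3 - <<'E'
from h import *
s=save('scene','sf')
cv2.imwrite('pics/c8.png',cv2.resize(s[90:300,140:400,::-1],None,fx=3,fy=2.85))
E
```

```text
t: 22.95
eef_pos: [0.504, 0.0787, 0.0828]
ee_rot: [3.137, -0.002, -1.533]
force: [-6.0, -0.9, 4.7]
width: 0.0001
gripper_force: 3.2
t: 23.95
eef_pos: [0.5076, 0.0805, 0.0991]
ee_rot: [-3.139, 0.001, -1.532]
force: [1.9, -0.3, 2.1]
width: 0.0004
gripper_force: 1.2
t: 24.95
eef_pos: [0.5056, 0.0795, 0.1191]
ee_rot: [3.14, -0.001, -1.532]
force: [0.2, -1.0, -0.5]
width: 0.0007
gripper_force: 0.0
t: 25.95
eef_pos: [0.5062, 0.1631, 0.2035]
ee_rot: [3.141, -0.0, -1.532]
force: [0.3, 0.3, -0.1]
width: 0.0003
gripper_force: 0.0
t: 26.95
eef_pos: [0.5065, 0.1639, 0.2036]
ee_rot: [3.142, 0.0, -1.532]
force: [0.7, 0.2, 0.1]
width: 0.0007
gripper_force: 0.0
```

View pics/c8.png

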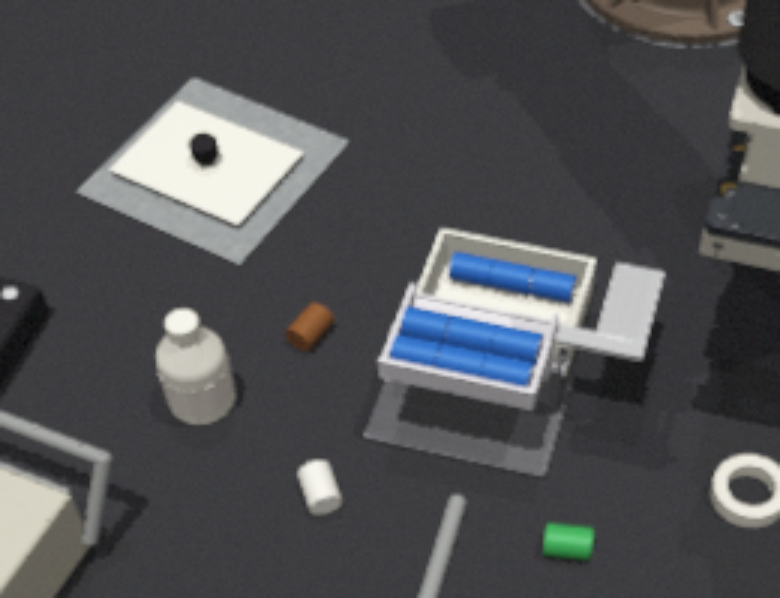

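The tray is level with two full rows in it, the three front cells are in the box, the lid is on the mat, and the other things have not moved.

```bash
python3 -c "
from station import job_done;print(job_done())"
```

```text
the job is handed in; nothing more can be done
None
```

The lid is knob up on the mat, all three front-row cells are in the box, the other two rows are still in the level tray, and the job is handed in (about 27 s used; no verdict was returned).

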